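# Level the silver on the bench balance

## Task

The two-pan balance is out of level: one bar too many shares the pan with the big silver block. Move that one bar over to the middle of the other pan and slide it back, gently, until you feel the red sprung pad behind it give a little, then let go so that it stays snug against the pad and both pans sit level. Do not drop it, do not ram the pad or press hard on the pans, and leave the other silver and the things on the bench where they are.

Things in the scene. Friction and masses are not known exactly. Their poses are not given: they have to be found in the camera images.
- balance: Green bench balance, 130 x 380 x 60 mm body; origin at the centre of its underside on the bench. Its x points away from the robot side (front to back), y along the line of the two pans, z up. Level with the bench, turned by some yaw. It is heavy and does not move.
- pan_a (a joint): Height of pan_a (on either side of the balance; see pan_a_mid), m: 0 level, + up, stops at +-0.014. Both pans stay horizontal; pan_b is always the opposite. Where a load lies in a pan does not matter. Soft spring, 120 N/m in all: one bar too many drives the pans to the stops. They settle in about a second.
- pan_b (a joint): Height of pan_b, the other pan, m: 0 level, + up, stops at +-0.014.
- pan_a_mid (a point): Middle of pan_a's flat upper face, on the +y or the -y side of the balance; axes parallel to the balance's; 106 mm from the balance's origin in y, 0 in x. Pans are aluminium, 150 (x) x 176 (y) mm, 4 mm thick with a 5 mm high, 3 mm thick rim; the upper face is 88 mm above the bench when level.
- pan_b_mid (a point): Middle of pan_b's flat upper face; the same kind of pan, on the other side.
- pad_a (a joint): How far pan_a's red sprung pad is pushed back, m: 0 free, 0.007 at its stop; 1 N per mm, damped, no preload. Push it in 1 to 3 mm; over 4.5 mm is ramming. The pad, 18 mm wide, 5 to 21 mm above the pan, stands on the pan's middle line and faces the front (-x of the balance). Free face 26 to 46 mm behind (+x of) the pan's middle, different on each pan and each time, not measured: find it by touch.
- pad_b (a joint): The same pad on pan_b. Each pad rides on a brass post, 18 mm wide, 28 mm high above the pan with a thin stud to 38 mm, 14 mm behind the pad's face. When a bar is let go, its friction on the pan keeps the pad pushed in by about 0.5 to 1 mm.
- block: Big silver-grey block, 44 (x) x 36 (y) x 36 (z) mm, 600 g; origin at the centre of its underside. It weighs as much as the three bars together. Stays where it is.
- bar_a: Silver-grey bar, 32 (its x) x 23 (its y) x 26 (z) mm, about 200 g; origin at the centre of its underside. Its x starts within 0.12 rad of the balance's x. Each pan starts with two pieces, 60 mm either side of the pan's middle in y and 10 to 32 mm in front of it in x; the middle line is free.
- bar_b: A bar like bar_a.
- bar_c: A bar like bar_a.
- dapping_block: Dark steel 50 mm cube with round hollows, bystander; origin at the centre of its underside.
- jar: Amber glass jar, 60 mm across, 70 mm high, bystander; origin at the centre of its underside.
- ring_clamp: Upright wooden ring clamp, 30 mm across, 115 mm high, bystander; origin at the centre of its underside.
- solder_board: White soldering board, 110 x 110 x 18 mm, bystander; origin at the centre of its underside.
Mind the look-alikes: they are no part of the job. Leave any purple or turquoise look-alike of the bar_a alone.

How it is judged:
On the way, in this order (a step that is already met when the one before it is completed fails the run):
1. the bar that shares the block's pan is lifted clear (z of bar_a in the frame of balance above 0.12 m), for 0.1 s.
2. it is slid home on the other pan's middle line: the pad there is pushed in by more than 0.7 mm (value of joint pad_b above 0.0007 m and y of bar_a in the frame of pan_b_mid between -0.01 and 0.01 m), for 0.2 s.
At the end, for the whole second after the job is handed in: Pans level within 4 mm and at rest. Block alone in its pan, three bars flat and still in the other; the moved bar within 10 mm of that pan's middle line, pushing its pad in at least 0.2 mm; block and other two bars within 50 mm of their starts (value of joint pan_a between -0.004 and 0.004 m and velocity of joint pan_a between -0.01 and 0.01 m/s and x of block in the frame of pan_a_mid between -0.07 and 0.07 m and y of block in the frame of pan_a_mid between -0.083 and 0.083 m and z of block in the frame of pan_a_mid between -0.006 and 0.006 m and angle between each of block, bar_a, bar_b, bar_c's own z axis and vertical below 0.12 rad and linear speed of each of block, bar_a, bar_b, bar_c below 0.01 m/s and x of bar_a in the frame of pan_b_mid between -0.07 and 0.07 m and y of bar_a in the frame of pan_b_mid between -0.083 and 0.083 m and z of bar_a in the frame of pan_b_mid between -0.006 and 0.006 m and x of bar_b in the frame of pan_b_mid between -0.07 and 0.07 m and y of bar_b in the frame of pan_b_mid between -0.083 and 0.083 m and z of bar_b in the frame of pan_b_mid between -0.006 and 0.006 m and x of bar_c in the frame of pan_b_mid between -0.07 and 0.07 m and y of bar_c in the frame of pan_b_mid between -0.083 and 0.083 m and z of bar_c in the frame of pan_b_mid between -0.006 and 0.006 m and y of bar_a in the frame of pan_b_mid between -0.01 and 0.01 m and value of joint pad_b above 0.0002 m and distance of each of block, bar_b, bar_c from where it was at the start of the episode below 0.05 m); the robot touches nothing.
It fails at once if a sprung pad rammed: pushed in more than 4.5 mm (value of joint any of pad_a, pad_b above 0.0045 m).
It fails at once if a pan or its pad pressed with the fingers or gripper by more than 25 N (contact force between any of the fingers, the arm and pan_a above 25 N or contact force between any of the fingers, the arm and pan_b above 25 N).
It fails at once if a bar dropped or pressed onto a pan with more than 45 N (contact force between any of bar_a, bar_b, bar_c and pan_a above 45 N or contact force between any of bar_a, bar_b, bar_c and pan_b above 45 N).
It fails at once if a bystander moved by more than 20 mm (distance of any of dapping_block, jar, ring_clamp, solder_board from where it was at the start of the episode above 0.02 m).
It also fails if it takes over 72 s, if anything falls off the work surface, if the arm or the gripper's body presses on something with over 40 N, if the wrist force passes 120 N, or if a joint passes its speed limit or range.

## Robot

A 7-joint arm with a two-finger parallel gripper is mounted at the origin on the work surface. World frame = base frame: x ahead of the robot, y to its left, z up, the work surface at z = 0. Lengths are in m, angles in rad, forces in N, time in s.
With the tool pointing down it reaches from about 0.425 to 0.95 m from the base axis. Payload 16.7 kg.
Tool frame: the origin (TCP) lies between the finger pads; the fingertips stand 11 mm ahead of it and the grasp point (between the pads) lies 8 mm behind it (robot.tip_reach is the distance from the TCP to the fingertips, in m); y points along the fingers, z is the direction in which the jaws open and shut, and the axes are right-handed (so a half turn about y gives the same grasp; the last joint's range is limited). The gripper opens to 94 mm and grips with 3 to 60 N. Pads are 16 mm wide; open, the fingers measure 119 mm over their backs; the gripper's body (75 mm by 177 mm) begins 78 mm behind the grasp point.
Start: joints at [1.081, 0.426, 0.074, 1.606, -0.034, 1.111, -0.067], TCP at [0.226, -0.636, 0.216] pointing down, gripper open.
Joint ranges: [-2.85, 2.85], [-0.5, 2.14], [-1.23, 1.37], [0.21, 2.46], [-1.02, 4.16], [0.16, 2.05], [-2.73, 2.73]. Speed limits (rad/s): [1.89, 1.89, 2.39, 2.39, 3.01, 3.01, 3.01].

## Interface

Orientations are given as a unit quaternion [x, y, z, w].
In Python, from workcell import robot, kin, eyes gives the robot as it stands. The module is installed in compiled form; this text tells all that it offers. Calls block until the motion is done:
- robot.reach(position, orientation): joint-space move of the TCP to a pose.
- robot.movel(position, orientation=None, v=0.15): straight line of the TCP; orientation=None keeps the orientation; v is the mean speed in m/s.
- robot.set_joints(angles): joint-space move.
- robot.let_go() and robot.close(grip_force=None): open the fingers fully, or close them until they stop; grip_force is the grip in N (None keeps the last).
- robot.pause(seconds).
- kin.solve_ik(position, orientation): joint angles nearest the present ones, or None.
- robot.state(): the state.
- eyes.camera(name): name is "scene" or "top" or "wrist"; returns the picture (384x512x3 uint8, blue, green, red); there is no depth.
- eyes.get_calibration(name): a dict with "K" (3x3 intrinsics, pixels), "k1" (the pictures are not rectified: a ray, as slopes to the right and down, at radius r is drawn at 1 + k1 r^2 times it, then the intrinsics apply), "extrinsics" (4x4, takes a point from world to camera coordinates). Camera axes: x right, y up, looking along -z (the intrinsics and any distortion apply to the point x, -y, -z); pixel columns grow to the right and rows downward; lengths in m; the calibration is good to about 2 mm. A picture is of the moment at which its call begins: read the wrist's pose just before it. get_calibration takes no time and is no camera call; for the wrist camera it gives the pose at the moment of the call.
A pose or a line that the arm cannot do raises robot.Unreachable and nothing moves.
- robot.close_job(): hands the job in, once; it reports no verdict.
Trained networks look in the newest picture that a camera, given by its name, has taken for a name from the list of things; names that differ only in an ending like _2 or _b are one class to them, and where a whole thing is asked for, a point or a joint stands for the part that bears it (a point fixed in the world has none). Each returns a list of dicts, best first, with "p" (0 to 1); they miss things now and then, are a little off and sometimes report something else, mostly with a low value. They report only what shows in the picture. A call takes as long as a camera call. They do not tell look-alikes from the thing itself.
- eyes.silhouettes(camera, target): "mask" (384x512 bool, what is visible of it) and "rect" ([centre column, centre row, width, height] in pixels, round what is visible of it).
- eyes.spot_point(camera, target): "location" ([column, row] in pixels: a listed point, or the origin of a listed thing).
The state is a dict: "clock": time; "qpos": joint angles; "dq": joint speeds; "joint_efforts": joint torques, N m; "tool_pos": TCP position; "ee_rot": TCP orientation; "wrist_force": force on the tool from outside, world axes, zero at the start; "ft_torque": the same for the moment, N m; "width": finger opening in m.
Only numpy, scipy, OpenCV 4.12 (cv2) and the standard library are available. Lean on these libraries where they do the work, as an engineer would, in place of code of your own. Each camera call takes 0.05 s, during which the arm holds its last target. There are 200 camera calls.

## Working session

There is one attempt and no reset: what is moved stays moved. The work goes in short steps, each a Python script; the robot and the scene stay as the last script left them, time stands still between calls to the robot, and variables do not carry over. Pictures are saved under pics/ and viewed, on a budget of 10 in all, crops included, one or two more only if the job needs it, and the job is handed in when it is done.

```bash
mkdir -p pics
python3 - <<'E'
from workcell import robot,kin,eyes
import cv2,numpy as np
for n in("scene","top"):
    im=eyes.camera(n);cv2.imwrite(f"pics/{n}0.png",im)
    c=eyes.get_calibration(n);print(n,c["K"].tolist(),c["k1"],np.round(c["extrinsics"],4).tolist())
    for t in("balance","bar_a","block","pan_a_mid"):
        print(t,[(np.round(d["location"],1).tolist(),round(d["p"],2)) for d in eyes.spot_point(n,t)])
    for t in("bar_a","block"):
        print(t,[(np.round(d["rect"],1).tolist(),round(d["p"],2)) for d in eyes.silhouettes(n,t)])
s=robot.state();print(s["clock"],s["tool_pos"],s["ee_rot"],s["wrist_force"])
E
```

```text
scene [[466.87452904923134, 0.0, 251.661381522299], [0.0, 466.87452904923134, 190.86931477566702], [0.0, 0.0, 1.0]] -0.0020629230646118054 [[-0.6722, 0.7402, -0.0145, 0.3669], [-0.4948, -0.4346, 0.7525, 0.1899], [0.5507, 0.513, 0.6584, -1.5744], [0.0, 0.0, 0.0, 1.0]]
balance [([252.0, 217.3], 0.66)]
bar_a [([310.6, 212.1], 0.72), ([245.4, 187.5], 0.71), ([223.1, 246.9], 0.71), ([271.7, 191.3], 0.6), ([264.5, 177.9], 0.6)]
block [([212.5, 172.2], 0.61)]
pan_a_mid [([225.2, 184.2], 0.89)]
bar_a [([275.6, 189.2, 16.6, 18.7], 0.71), ([308.2, 208.9, 8.0, 20.1], 0.52), ([243.8, 184.1, 13.1, 12.9], 0.51), ([222.4, 243.9, 16.4, 14.5], 0.49)]
block [([210.4, 166.1, 20.5, 17.9], 0.56)]
top [[391.4469713867507, 0.0, 252.2396314161561], [0.0, 391.4469713867507, 192.4989897672609], [0.0, 0.0, 1.0]] -0.06060868666808092 [[-0.0052, -1.0, 0.005, -0.0047], [0.9876, -0.0043, 0.1572, -0.5433], [-0.1572, 0.0057, 0.9876, -1.216], [0.0, 0.0, 0.0, 1.0]]
balance [([248.4, 193.4], 0.7)]
bar_a [([128.2, 219.3], 0.73), ([196.3, 197.0], 0.68), ([264.8, 199.8], 0.63), ([233.9, 199.9], 0.62), ([256.6, 236.0], 0.56), ([244.1, 162.6], 0.45), ([231.6, 237.0], 0.45), ([283.1, 241.9], 0.38)]
block [([305.7, 195.4], 0.65)]
pan_a_mid [([284.3, 192.2], 0.87)]
bar_a [([231.8, 234.3, 10.7, 6.2], 0.64), ([196.9, 198.4, 13.9, 16.5], 0.63), ([126.2, 167.6, 24.6, 18.5], 0.61), ([268.9, 198.8, 3.9, 12.3], 0.55), ([234.8, 201.6, 11.7, 15.5], 0.54), ([247.8, 161.6, 9.9, 11.0], 0.53), ([253.2, 235.9, 6.7, 9.5], 0.49), ([282.2, 237.1, 10.4, 3.8], 0.43)]
block [([305.2, 195.1, 10.3, 12.8], 0.45)]
0.7 [ 0.22555657 -0.63614363  0.21647603] [-0.11988081  0.69689264 -0.69684793  0.11988411] [-0.09540841  0.13309672  0.22905067]
```

Run:
```python
import cv2,numpy as np
a=cv2.imread("pics/top0.png")[100:290,80:380];a=cv2.resize(a,None,fx=2.0,fy=2.0,interpolation=3)
b=cv2.imread("pics/scene0.png")[90:290,150:350];b=cv2.resize(b,None,fx=1,fy=1)
cv2.imwrite("pics/a.png",cv2.resize(cv2.imread("pics/top0.png")[120:270,110:330],(792,540),interpolation=3));cv2.imwrite("pics/b.png",cv2.resize(cv2.imread("pics/scene0.png")[120:270,160:360],(800,600),interpolation=3))
```

```text
(no output)
```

View pics/a.png

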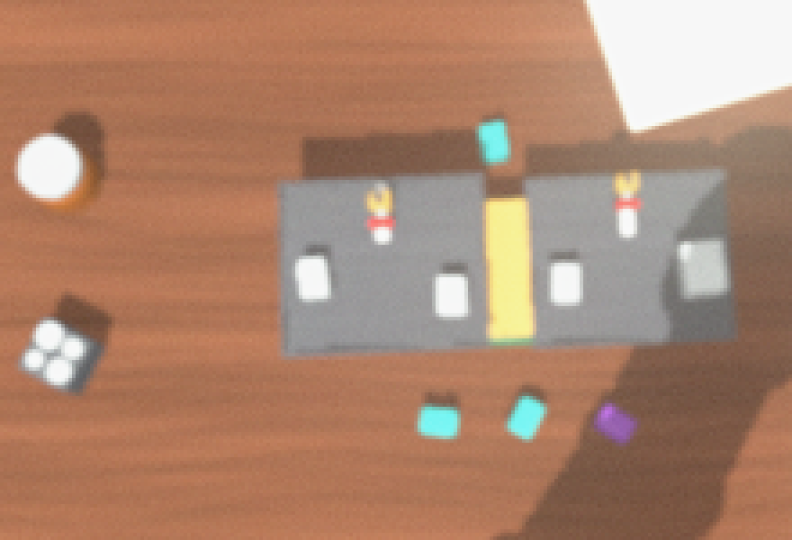

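View pics/b.png

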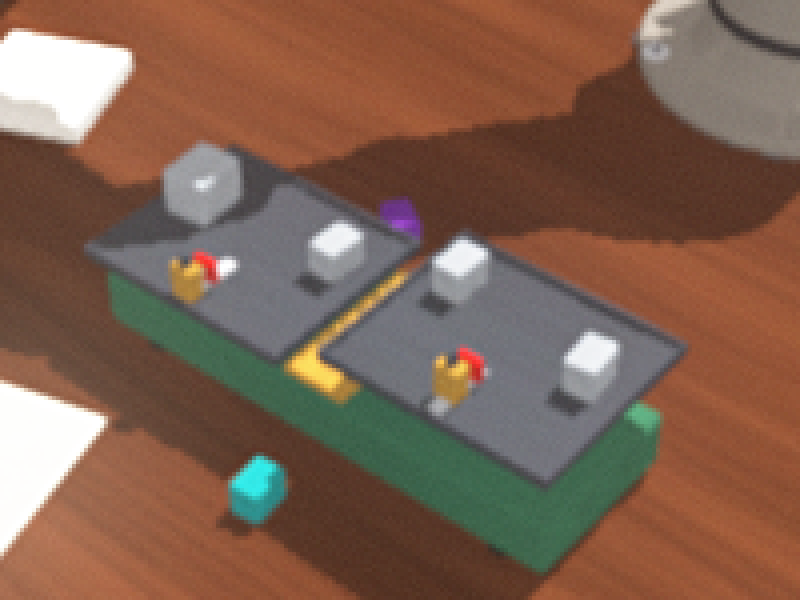

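The top view shows the silver bars at about (197,198), (235,202) and (267,198) and the block at (305,194). Turquoise look-alikes are at (247,160), (232,237) and (256,236), and the purple one is at (281,237). The only silver bar on the block's pan is (267,198). In the scene view that pan, on the robot's right, is the lower one.

```bash
cat > h.py <<'E'
from workcell import robot,kin,eyes
import cv2,numpy as np
from scipy.optimize import least_squares
from scipy.spatial.transform import Rotation as R
def proj(c,P):
    P=np.atleast_2d(P);E=c["extrinsics"];q=P@E[:3,:3].T+E[:3,3]
    s=np.c_[q[:,0],-q[:,1]]/-q[:,2:3];s=s*(1+c["k1"]*(s**2).sum(1,keepdims=True))
    return s*[c["K"][0][0],c["K"][1][1]]+[c["K"][0][2],c["K"][1][2]]
def unproj(c,uv,z):  # pixel -> world point at height z
    K=c["K"];d=(np.array(uv)-[K[0][2],K[1][2]])/[K[0][0],K[1][1]];s=d.copy()
    for _ in range(10): s=d/(1+c["k1"]*(s@s))
    E=c["extrinsics"];Rm=E[:3,:3];o=-Rm.T@E[:3,3];r=Rm.T@np.array([s[0],-s[1],-1])
    return o+r*(z-o[2])/r[2]
def pan_corners(p,side,dz): # p=x,y,yaw ; corners at rim top
    c,s=np.cos(p[2]),np.sin(p[2]);out=[]
    for a,b in((75,88),(75,-88),(-75,-88),(-75,88)):
        x,y=a/1e3,b/1e3+side*.106
        out.append([p[0]+c*x-s*y,p[1]+s*x+c*y,.093+dz])
    return np.array(out)
def down(yaw): # tool y? pads' opening (tool z) along world y rotated by yaw, approach (tool y or x) down
    raise NotImplementedError
E
python3 - <<'E'
from h import *
cs=eyes.get_calibration("scene");ct=eyes.get_calibration("top")
T=lambda l:np.array(l)/3.6+[110,120]; S=lambda l:np.array(l)/4+[160,120]
# order: (+x+y),(+x-y),(-x-y),(-x+y)
tl=T([(280,183),(484,175),(487,348),(284,356)]);tr=T([(526,176),(724,171),(736,341),(534,348)])
sl=S([(546,485),(322,352),(463,233),(686,347)]);sr=S([(275,360),(88,248),(235,147),(420,240)])
def f(p,cams=(1,1)):
    r=[]
    if cams[0]: r+= [proj(ct,pan_corners(p,1,.014))-tl,proj(ct,pan_corners(p,-1,-.014))-tr]
    if cams[1]: r+= [proj(cs,pan_corners(p,1,.014))-sl,proj(cs,pan_corners(p,-1,-.014))-sr]
    return np.concatenate(r).ravel()
for cams in((1,1),(1,0),(0,1)):
    o=least_squares(f,[.55,0,0],args=(cams,),loss="soft_l1");print(cams,o.x.round(4),np.round(f(o.x,cams).reshape(-1,2),1).tolist())
b=least_squares(f,[.55,0,0]).x
for n,uv,z in(("L",(313,277),.128),("M",(451,295),.128),("target",(567,281),.1),("block",(703,268),.11),("padL",(381,222),.123),("padR",(627,203),.095)):
    P=unproj(ct,T([uv])[0],z);d=R.from_euler("z",-b[2]).apply(P-[b[0],b[1],0]);print(n,P.round(4),"bal",d.round(4))
s=robot.state();print(R.from_quat(s["ee_rot"]).as_matrix().round(3),s["width"])
w=eyes.get_calibration("wrist");print(w["extrinsics"].round(3), (-w["extrinsics"][:3,:3].T@w["extrinsics"][:3,3]).round(3))
E
```

```text
(1, 1) [ 0.5365 -0.0023  0.0366] [[-0.9, -0.9], [-0.5, -1.0], [0.5, -0.5], [-1.3, -0.4], [-0.7, 0.3], [-0.1, -0.5], [-0.3, -0.6], [-0.8, -0.1], [-0.0, -1.1], [-1.6, -1.1], [0.3, -1.2], [0.7, -1.1], [-0.0, -1.2], [-0.8, -1.1], [-0.1, -1.4], [0.5, -0.3]]
(1, 0) [ 0.535  -0.004   0.0373] [[-0.4, -0.4], [-0.0, -0.5], [1.1, -0.0], [-0.7, 0.1], [-0.2, 0.7], [0.4, -0.1], [0.3, -0.1], [-0.2, 0.3]]
(0, 1) [5.394e-01 3.000e-04 3.750e-02] [[0.2, 0.1], [-1.6, 0.0], [0.4, -0.2], [0.9, -0.1], [-0.1, -0.1], [-0.9, -0.1], [-0.2, -0.6], [0.5, 0.6]]
L [0.517  0.1588 0.128 ] bal [-0.0136  0.1615  0.128 ]
M [0.5014 0.044  0.128 ] bal [-0.0334  0.0474  0.128 ]
target [ 0.5168 -0.0536  0.1   ] bal [-0.0217 -0.0507  0.1   ]
block [ 0.5259 -0.1684  0.11  ] bal [-0.0169 -0.1658  0.11  ]
padL [0.5642 0.1031 0.123 ] bal [0.0315 0.1041 0.123 ]
padR [ 0.5852 -0.1064  0.095 ] bal [ 0.0447 -0.106   0.095 ]
[[-0.943 -0.     0.334]
 [-0.334  0.    -0.943]
 [-0.    -1.    -0.   ]] 0.09383949293014363
[[ 0.335 -0.942 -0.001 -0.675]
 [ 0.908  0.322 -0.268  0.029]
 [ 0.253  0.089  0.963 -0.392]
 [ 0.     0.     0.     1.   ]] [ 0.299 -0.61   0.385]
```

```bash
python3 - <<'E'
s=open("h.py").read().split("def down")[0]+'''
def down(yaw):
    z=np.array([np.sin(yaw),-np.cos(yaw),0]);y=np.array([0,0,-1.]);x=np.cross(y,z)
    return R.from_matrix(np.c_[x,y,z]).as_quat()
B=np.array([.5365,-.0023]);YAW=.037
def w2b(P): return R.from_euler("z",-YAW).apply(np.array(P)-[B[0],B[1],0])
def b2w(P): return R.from_euler("z",YAW).apply(np.array(P))+[B[0],B[1],0]
def look(pose_name):
    c=eyes.get_calibration("wrist");im=eyes.camera("wrist");cv2.imwrite(f"pics/{pose_name}.png",im);return c,im
'''
open("h.py","w").write(s)
E
python3 - <<'E'
from h import *
robot.reach(b2w([-.02,-.05,.28]),down(YAW)); s=robot.state();print(s["tool_pos"],s["clock"])
robot.pause(.3)
c,im=look("w1");np.savez("w1.npz",**c)
print([(d["location"],d["p"]) for d in eyes.spot_point("wrist","bar_a")])
print([(d["location"],d["p"]) for d in eyes.spot_point("wrist","pan_a_mid")])
for d in eyes.silhouettes("wrist","bar_a"):print(np.round(d["rect"],1),d["p"])
for side,dz in((1,.014),(-1,-.014)):print(proj(c,pan_corners([*B,YAW],side,dz)).round(1).tolist())
E
```

```text
[ 0.51837364 -0.05382751  0.27989369] 3.0333
[([171.4, 183.1], 0.95), ([280.8, 232.1], 0.76), ([230.1, 228.8], 0.74), ([183.4, 229.7], 0.74), ([73.0, 169.5], 0.66), ([253.1, 169.3], 0.63), ([210.3, 55.5], 0.57)]
[([293.3, 150.9], 0.88)]
[169.8 189.   28.5  34.4] 0.9
[255.8 172.4  21.5  33.8] 0.84
[232.4 232.2  19.9  25.7] 0.84
[282.5 237.6  22.3  21.7] 0.63
[211.1  57.8  19.8  29.9] 0.59
[ 66.  171.9  36.9  31.1] 0.56
[186.6 233.4  12.7  18.1] 0.49
[[30.3, 91.7], [190.6, 91.0], [197.5, 220.3], [54.4, 220.1]]
[[226.0, 92.3], [375.3, 92.4], [362.9, 212.5], [228.8, 212.5]]
```

View pics/w1.png

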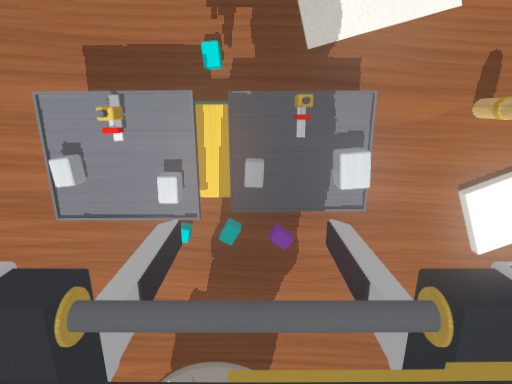

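The wrist view shows the target silver bar at (254,173), on the lower pan with the block at (352,169). The purple look-alike is at (282,237) and the turquoise ones at (211,55), (230,232) and (186,233). The pads are at (112,131) and (303,117). The next crop checks the choice and refines the fit.

Run:
```python
import cv2
cv2.imwrite("pics/w1c.png",cv2.resize(cv2.imread("pics/w1.png")[85:225,140:340],(800,560),interpolation=3))
```

```text
(no output)
```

View pics/w1c.png

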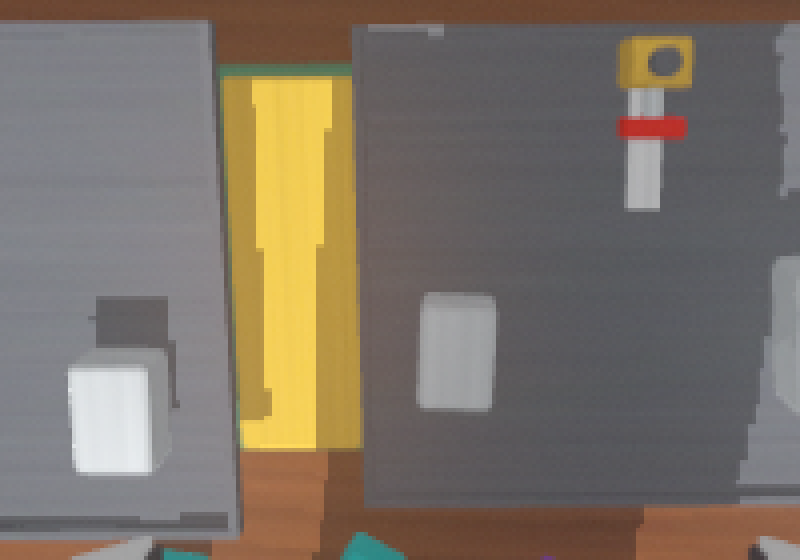

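Silver-grey confirmed at (254,175), with no purple or turquoise tint. I'll refine the pan and bar poses next.

Run:
```python
from h import *
z=np.load("w1.npz");c={k:z[k] for k in z.files};c["k1"]=float(c["k1"])
l=np.array([(36,93),(192.5,90),(200,219.5),(57.5,219.5)]);r=np.array([(228,91.3),(376,92),(366,210.5),(231.3,211.3)])
f=lambda p:np.concatenate([proj(c,pan_corners(p,1,.014))-l,proj(c,pan_corners(p,-1,-.014))-r]).ravel()
o=least_squares(f,[.54,0,.04],loss="soft_l1");print(o.x.round(4),f(o.x).reshape(-1,2).round(1).tolist())
p=o.x
def bal(P):return R.from_euler("z",-p[2]).apply(P-[p[0],p[1],0])
C=lambda u:np.array(u)/4+[140,85]
q=[bal(unproj(c,C(u),.1)) for u in((421,308),(496,310),(491,411),(417,409))]
q=np.array(q);print("target",(q*1e3).round(1).tolist(),"mean",q.mean(0),unproj(c,C((456,360)),.1))
print("yaw rel",[np.arctan2(*(q[a]-q[b])[[1,0]]) for a,b in((0,3),(1,2))])
q=np.array([bal(unproj(c,C(u),.128)) for u in((72,366),(149,364),(152,473),(77,474))]);print("M",(q*1e3).round(1).tolist(),q.mean(0))
print("padL face front/centre top z .123",bal(unproj(c,(112,131),.123)),"padR",bal(unproj(c,C((652,118)),.095)),bal(unproj(c,C((652,138)),.081)))
print("L centre",bal(unproj(c,(68,172),.128)))
```

```text
[ 0.5375 -0.0052  0.0435] [[-3.4, -0.9], [0.3, 0.3], [0.3, 0.2], [-0.3, 0.9], [0.0, 0.1], [1.5, -1.5], [-0.3, 0.5], [0.1, 0.5]]
target [[-5.4, -37.7, 100.0], [-6.2, -59.8, 100.0], [-37.0, -58.4, 100.0], [-36.3, -36.1, 100.0]] mean [-0.02122895 -0.0479921   0.1       ] [ 0.51837327 -0.05399188  0.1       ]
yaw rel [np.float64(-0.05306681722611885), np.float64(-0.046085376919630036)]
M [[-15.9, 57.7, 128.0], [-15.5, 36.5, 128.0], [-47.0, 38.0, 128.0], [-47.2, 59.2, 128.0]] [-0.03140923  0.04785706  0.128     ]
padL face front/centre top z .123 [0.03335512 0.10441731 0.123     ] padR [ 0.0483879  -0.10459955  0.095     ] [ 0.0422479 -0.1070537  0.081    ]
L centre [-0.01018185  0.15667158  0.128     ]
```

```bash
sed -i 's/^B=.*/B=np.array([.5375,-.0048]);YAW=.042/' h.py
python3 - <<'E'
from h import *
y=-.007;t=np.array([.5184+.005,-.0540+.005*y])
robot.movel([*t,.14],down(y),v=.12)
robot.movel([*t,.0925],v=.05)
robot.pause(.3);f0=robot.state()["wrist_force"]
robot.close(20);s=robot.state();print(s["width"],f0.round(2) if hasattr(f0,'round') else f0,s["wrist_force"],s["tool_pos"])
robot.movel([*t,.115],v=.04);robot.pause(.3);s=robot.state();print(s["wrist_force"],s["width"])
robot.movel([*t,.20],v=.12);robot.pause(.4);s=robot.state();print(s["wrist_force"],s["width"],s["clock"])
F=[]
for _ in range(8):robot.pause(.05);F.append(robot.state()["wrist_force"])
print("noise",np.std(F,0).round(3))
look("w2");cv2.imwrite("pics/t2.png",cv2.resize(eyes.camera("top")[120:270,110:330],(792,540),interpolation=3))
E
```

```text
0.022795675908943606 [ 0.69 -0.23 -1.  ] [0.19866985 0.19480195 0.155884  ] [ 0.52339254 -0.05402678  0.09251192]
[-0.06065464 -0.2237596  -2.62990015] 0.02277059458077321
[ 0.19352441  0.47943064 -1.51622774] 0.02253033359922598 9.6083
noise [0.453 0.581 0.678]
```

View pics/w2.png

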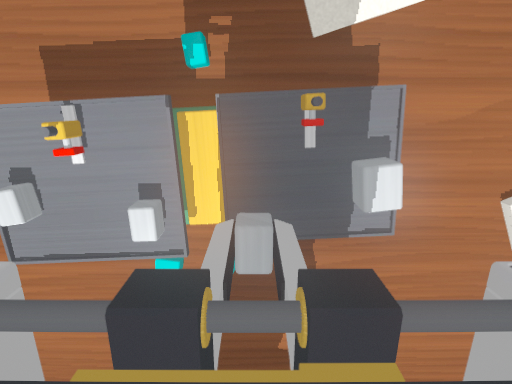

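The bar is held square between the fingers at (254,242), and the rest is untouched. Next I carry it over and lower it onto the raised pan, in front of the pad.

```bash
cat >> h.py <<'E'
def force(n=15):
    F=[]
    for _ in range(n): robot.pause(.02);F.append(robot.state()["wrist_force"])
    return R.from_euler("z",-YAW).apply(np.mean(F,0))
E
python3 - <<'E'
from h import *
q=down(YAW)
robot.movel(b2w([.001,.106,.20]),q,v=.15)
robot.movel(b2w([.001,.106,.135]),v=.08);robot.pause(.3);print(force())
robot.movel(b2w([.001,.106,.1225]),v=.03)
robot.movel(b2w([.001,.106,.1055]),v=.015);robot.pause(.8);print(force(),robot.state()["width"],robot.state()["clock"])
look("w3")
E
```

```text
[-0.00789776 -0.07110781 -2.32196319]
[1.37867207 0.22839485 0.37392924] 0.02294121788648049 15.7
```

View pics/w3.png

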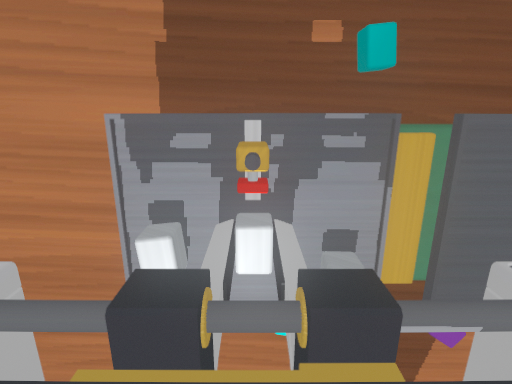

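The bar rests on the pan in line with the pad: bar at (254,240), pad at (252,187), with a gap still between them. Next I slide it back in small steps, watching the force.

Run:
```python
from h import *
x=.007
robot.movel(b2w([x,.106,.1055]),v=.02);H=[force(25)];print(x,H[0].round(2))
while x<.024:
    x+=.001
    robot.movel(b2w([x,.106,.1055]),v=.01);H.append(force(25));print(round(x,4),H[-1].round(2))
    base=np.median([h[0] for h in H[:4]])
    if len(H)>4 and H[-1][0]<base-1.2: break
s=robot.state();print(base,s["clock"],w2b(s["tool_pos"]))
look("w4")
```

```text
0.007 [ 1.34 -0.34  0.14]
0.008 [-1.29 -0.17 -0.03]
0.009 [0.05 0.03 0.1 ]
0.01 [-0.55 -0.12  0.13]
0.011 [-0.5  -0.22  0.17]
0.012 [-0.31 -0.09  0.07]
0.013 [-0.49 -0.17 -0.06]
0.014 [-0.39 -0.21  0.34]
0.015 [-0.36 -0.19  0.27]
0.016 [-0.33 -0.15  0.18]
0.017 [-0.48 -0.11  0.03]
0.018 [-0.49 -0.2  -0.09]
0.019 [-0.47 -0.2   0.12]
0.02 [-1.4   0.05  0.08]
0.021 [-2.53  0.06 -0.06]
-0.2513278286069822 25.95 [0.02094052 0.10599245 0.10546886]
```

The pad gives from x≈0.019, and its face is at about +30 mm, which agrees with the image. It is now in by about 2.1 mm, so I release.

Run:
```python
from h import *
robot.let_go();robot.pause(.3)
robot.movel(b2w([.021,.106,.16]),v=.06);robot.movel(b2w([.0,.106,.28]),v=.15);robot.pause(1)
c,im=look("w5");np.savez("w5.npz",**c);print(force(),robot.state()["clock"])
for side in(1,-1):print(proj(c,pan_corners([*B,YAW],side,0)).round(1).tolist())
cv2.imwrite("pics/s5.png",cv2.resize(eyes.camera("scene")[120:270,160:360],(800,600),interpolation=3))
cv2.imwrite("pics/w5c.png",cv2.resize(im[70:230,90:350],(780,480),interpolation=3))
```

```text
[-0.03495103  0.06371923 -0.1323293 ] 30.7833
[[176.9, 110.0], [329.9, 110.0], [321.9, 230.9], [184.9, 230.8]]
[[361.1, 110.1], [512.0, 110.8], [485.4, 230.7], [349.9, 230.9]]
```

View pics/w5c.png

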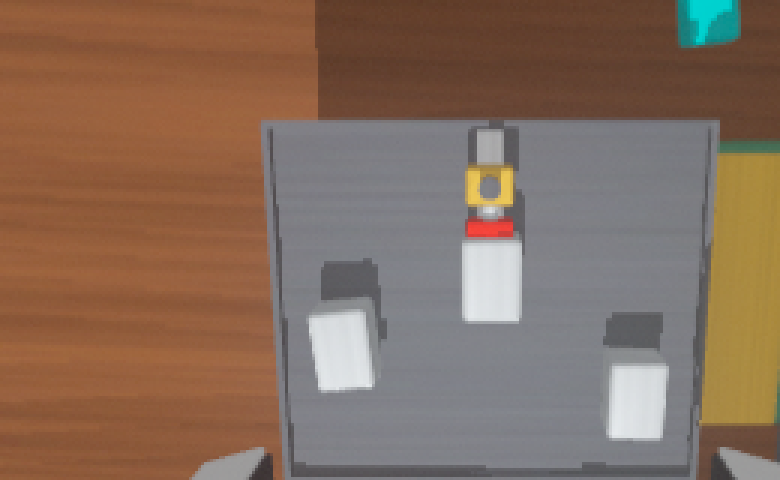

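View pics/s5.png

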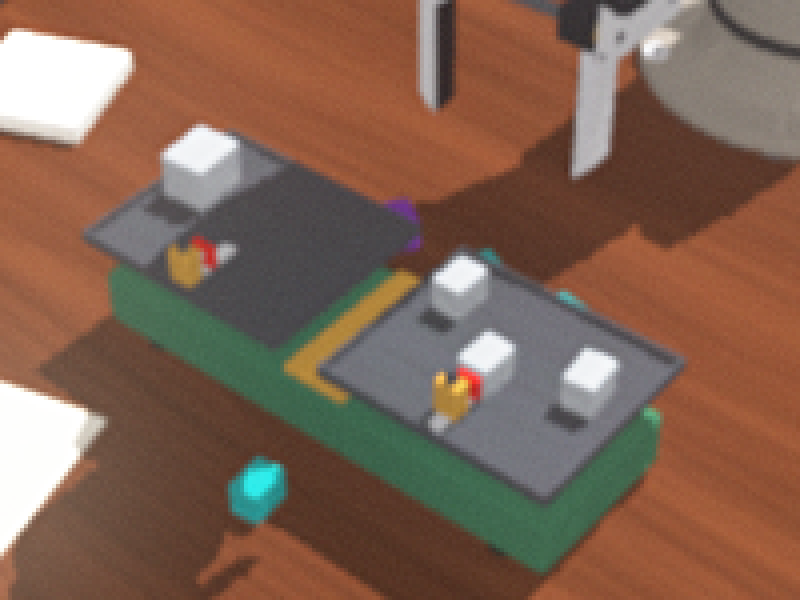

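The wrist crop shows the moved bar at crop (491,280), flush against the red pad at (490,228). The neighbours are in place at (342,348) and (637,400). In the scene view both pans are about level: the left pan's front corner went from row 485 to 502 and the block's pan corner from 360 to 347, each about 12–14 mm. The tool touches nothing, so I'm handing in.

```bash
python3 -c "
from workcell import robot
robot.close_job();print(robot.state()['clock'])"
```

```text
the job is handed in; nothing more can be done
the job is handed in; nothing more can be done
```

I moved the silver bar that shared the block's pan to the middle of the other pan, slid it back onto the red pad, released it and handed the job in. The clock stood at about 31 s of the 72 s allowed.

- **Pad:** The force began to rise above the sliding friction about 1 mm before I stopped. At the stop it was about 2.1 N above it, so the pad was pushed in roughly 2 mm. That puts the pad's free face about 30 mm behind the pan's middle, which agrees with the images.
- **Final pictures:** The moved bar sits flush against the pad on the middle line, and the other two bars and the block look undisturbed. Both pans look level; each moved about 12–14 mm from its stop, judged by eye from the picture.
- **Tool:** It stood clear of everything, with the wrist force near zero.
- **Not confirmed:** The push left on the pad after release was too small to see. I expect about 0.4 mm or more from the measured sliding friction, against the 0.2 mm needed.
- **Disagreements:** The cameras' fits of the balance position differed by up to about 5 mm. I used the wrist camera's fit, nudged under 1 mm, for moving. The first few sideways force readings on the pan were scattered by about ±1.3 N before they settled.

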